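# Unclamp the shaken samples and box them for dispatch

## Robot

A 6-joint arm with a two-finger parallel gripper is mounted at the origin on the work surface. World frame = base frame: x ahead of the robot, y to its left, z up, the work surface at z = 0. Lengths are in mm, angles in rad, forces in N, time in s.
With the tool pointing down it reaches from about 375 to 925 mm from the base axis. Payload 5.7 kg.
Tool frame: the origin (TCP) lies on the centre line of the jaws, within the pads' length; the fingertips stand tip_extent ahead of it and the grasp point (between the pads) lies 3 mm ahead of it (tip_extent is the distance from the TCP to the fingertips, in mm); z points along the fingers, y is the line along which they close (so a half turn about z gives the same grasp; the last joint's range is limited). The gripper opens to 88 mm and grips with 3 to 60 N. Pads are 20 mm wide; open, the fingers measure 115 mm over their backs; the gripper's body (75 mm by 178 mm) begins 61 mm behind the grasp point.
Start: joints at [1.08, 0.359, 1.51, -0, 1.272, -0.115], TCP at [220.201, 558.101, 244.623] pointing down, gripper open.
Joint ranges: [-2.97, 2.97], [-1.01, 2.36], [0.21, 2.38], [-0.96, 4.11], [0.2, 2.71], [-2.98, 2.98]. Speed limits (rad/s): [2.39, 2.39, 3.14, 3.14, 3.14, 3.14].

## Interface

Orientations are given as [roll, pitch, yaw] about the fixed x, y, z axes, in that order (R = Rz(yaw) Ry(pitch) Rx(roll)).
In Python, from workcell import * gives the robot as it stands.
- The arm moves only by the tool jog_arm, never from a script. Its argument "rows" is a list that holds one entry, the list of rows, each a list of 4 numbers: the shift along the tool's x, y, z normalised to -1 to 1, where 1 is 0.25 m, then the turn about the tool's z normalised to -1 to 1, where 1 is 2 pi rad. A call has 1 to 20 rows; each row shifts and turns the commanded pose from where the row before left it, along the tool's axes as they then stand; what a row does not reach is not made up. A row lasts 1/8 s, in which the tool goes at most 62.5 mm and 10.7 degrees, less where a joint would pass 70% of its speed; a pose out of reach is approached as far as the arm can. A call with a number of a shift or a turn outside -1 to 1 is refused whole. A call with a gripper value outside its range is refused whole. "jaw" is the closure in counts, from 0 (fully open) to 255 (shut), set as the call begins (left out, the last holds). The fingers move at their own pace and stop on an object; "grip_force" is the grip in N (left out, the last holds). Time passes only in rows, so rows that do not move let the fingers close. It gives the time, the measured TCP pose, the force, the opening and the grip force at its end, in the units of the state.
- read_state(): the state, without advancing time (a new reading comes with each control period).
- read_camera(name): name is "side" or "top" or "wrist"; returns the picture (480x640x3 uint8, blue, green, red); there is no depth.
- get_calibration(name): a dict with "fx", "fy", "cx", "cy" (pixels), "pose" (4x4, takes a point from camera to world coordinates). Camera axes: x right, y up, looking along -z (the intrinsics and any distortion apply to the point x, -y, -z); pixel columns grow to the right and rows downward; lengths in mm; the calibration is good to about 2 mm. A picture is of the moment at which its call begins: read the wrist's pose just before it. get_calibration takes no time and is no camera call; for the wrist camera it gives the pose at the moment of the call.
- sign_off(): hands the job in; it is judged then, once.
The state is a dict: "time": time; "joint_pos": joint angles; "qvel": joint speeds; "tau": joint torques, N m; "tool_pos": TCP position; "tool_rot": TCP orientation; "ft_force": force on the tool from outside, world axes, zero at the start; "ft_torque": the same for the moment, N m; "grip_width": finger opening in mm; "grip_force": force on a finger pad.
Only numpy, scipy, OpenCV 4.12 (cv2) and the standard library are available. Lean on these libraries where they do the work, as an engineer would, in place of code of your own. Each camera call takes 0.05 s, during which the arm holds its last target. There are 200 camera calls.

## Task

Unload the sample shaker and box the jars for dispatch: loosen the red bar nut all the way (it has a left-hand thread, so it loosens clockwise), lift the blue hold-down plate off and lay it flat, grips up, in the middle of the rubber mat. Then stand every jar upright on the floor of the carton and, when all are in, close it: fold both short end flaps down flat first and only then the two long side flaps over them. Leave everything else on the bench where it is.

Things in the scene. Friction and masses are not known exactly. Their poses are not given: they have to be found in the camera images.
- nut (a joint): turning angle of the red bar nut on top of the shaker, 0 to 2.6 rad. Left-hand thread: it grows as the bar turns CLOCKWISE seen from above, which loosens; anticlockwise only tightens it down to the hard stop at 0. At the other stop, 2.6, it is fully loose and the bar lies exactly along the plate's slot. Steady friction about 0.12 N m; it keeps its height (the rise is too small to matter) and stays on its stud.
- nut_grip (a point): centre of the red bar nut, on its vertical turning axis. The bar is 90 mm long (this point's x axis), 18 mm thick (y), 26 mm high, from 13 mm below to 13 mm above this point; its underside is 1.5 mm above the blue plate
- shaker: bench sample shaker, fixed: grey base 200 x 220 mm, black rubber deck, its upper face 58 mm above the bench, with a 12 mm high rim round it; the jars stand on the deck, one towards each corner, about 52 mm in x and 66 mm in y from the middle; in the middle an aluminium hub 70 (x) x 50 (y) mm that carries the blue plate 101.5 mm above the deck, topped by a 6 mm high key 60 x 26 mm standing in the plate's slot. Origin under the centre of the base
- plate: loose blue hold-down plate over the jars, 160 (x) x 190 (y) x 6 mm, 0.22 kg, origin at the centre of its underside; a slot 104 mm (x) x 34 mm (y) through its middle, through which the bar nut passes only when it lies along the slot; two black upright grips. It starts seated on the hub, 1.5 mm above the jar caps, its x along the shaker's x
- plate_grip_a (a point): upper part of the black grip at the plate's +y side: a block 50 mm long (x), 12 mm thick (y), 30 mm high standing on the plate; this point is 24 mm above the plate's underside, 12 mm below the grip's top, 78 mm from the plate's middle
- plate_grip_b (a point): the same on the plate's -y side
- mat: flat rubber mat on the bench, fixed, black edge and grey middle, 210 x 230 x 4 mm, origin at the centre of its underside
- carton: open cardboard carton, fixed to the bench, 220 (x) x 150 (y) x 112 mm high outside, walls and floor 5 mm; origin at the centre of its underside. It holds up to three jars in a row along x
- jar1: white sample jar with a yellow cap, may be absent: body 58 mm across and 60 mm high, cap 38 mm across from 60 to 100 mm; origin at the centre of its underside; about 0.2 kg
- jar2: white sample jar with an orange cap, may be absent: body 58 mm across and 60 mm high, cap 38 mm across from 60 to 100 mm; origin at the centre of its underside; about 0.2 kg
- jar3: white sample jar with a green cap, may be absent: body 58 mm across and 60 mm high, cap 38 mm across from 60 to 100 mm; origin at the centre of its underside; about 0.2 kg
- jar4: white sample jar with a blue cap, may be absent: body 58 mm across and 60 mm high, cap 38 mm across from 60 to 100 mm; origin at the centre of its underside; about 0.2 kg
- flap_end_far (a joint): angle of the flap on the carton's short end (+x): 0 is folded down flat over the opening (hard stop), 1.57 upright, up to 2.2 leaning outward; the hinge is slightly stiff (0.025 N m) so that the flap stays where it is left. Flap 146 mm wide, 70 mm from hinge to free edge, 4 mm thick; its hinge line is at x = +110 mm in the carton's frame, 112.5 mm above the bench
- flap_end_near (a joint): angle of the flap on the carton's short end (-x): 0 is folded down flat over the opening (hard stop), 1.57 upright, up to 2.2 leaning outward; the hinge is slightly stiff (0.025 N m) so that the flap stays where it is left. Flap 146 mm wide, 70 mm from hinge to free edge, 4 mm thick; its hinge line is at x = -110 mm in the carton's frame, 112.5 mm above the bench
- flap_side_left (a joint): angle of the flap on the carton's long side (+y): 0 is folded down flat over the opening (hard stop), 1.57 upright, up to 2.2 leaning outward; the hinge is slightly stiff (0.025 N m) so that the flap stays where it is left. Flap 216 mm wide, 70 mm from hinge to free edge, 4 mm thick; its hinge line is at y = +75 mm in the carton's frame, 117 mm above the bench
- flap_side_right (a joint): angle of the flap on the carton's long side (-y): 0 is folded down flat over the opening (hard stop), 1.57 upright, up to 2.2 leaning outward; the hinge is slightly stiff (0.025 N m) so that the flap stays where it is left. Flap 216 mm wide, 70 mm from hinge to free edge, 4 mm thick; its hinge line is at y = -75 mm in the carton's frame, 117 mm above the bench
- tape: bystander, to be left alone: a loose yellow ring, a parcel tape roll, 90 mm across, 48 mm high
- cup: bystander, to be left alone: a steel mug 72 mm across, 85 mm high
- flask: bystander, to be left alone: a purple bottle 68 mm across, 170 mm high
- jug: bystander, to be left alone: a white bottle 80 mm across, 190 mm high
- brush: bystander, to be left alone: a wooden-handled brush, 200 mm long, lying
- wrench: bystander, to be left alone: a steel wrench, 180 mm long, lying
- labels: bystander, to be left alone: a block of paper labels 110 x 80 x 30 mm
There are look-alikes about, which are no part of the job. Leave any pink or purple look-alike of the jar4 alone.

How it is judged (in metres and radians):
On the way, in this order (a step that is already met when the one before it is completed fails the run):
1. the bar nut is turned clockwise until fully loose (value of joint nut above 2.45 rad), for 0.2 s.
2. the blue plate lies on the mat, released (horizontal distance between plate and mat below 0.045 m and height (world z) of plate below 0.012 m and angle between plate's own z axis and vertical below 0.08 rad and linear speed of plate below 0.05 m/s and contact force between plate and the fingers below 0.2 N), for 0.2 s.
3. every jar stands upright in the carton, released, all flaps still open (x of jar1 in the frame of carton between -0.085 and 0.085 m and y of jar1 in the frame of carton between -0.05 and 0.05 m and z of jar1 in the frame of carton between 0 and 0.017 m and angle between each of jar1, jar2, jar3, jar4's own z axis and vertical below 0.15 rad and linear speed of each of jar1, jar2, jar3, jar4 below 0.05 m/s and contact force between each of jar1, jar2, jar3, jar4 and the fingers below 0.2 N and x of jar2 in the frame of carton between -0.085 and 0.085 m and y of jar2 in the frame of carton between -0.05 and 0.05 m and z of jar2 in the frame of carton between 0 and 0.017 m and x of jar3 in the frame of carton between -0.085 and 0.085 m and y of jar3 in the frame of carton between -0.05 and 0.05 m and z of jar3 in the frame of carton between 0 and 0.017 m and x of jar4 in the frame of carton between -0.085 and 0.085 m and y of jar4 in the frame of carton between -0.05 and 0.05 m and z of jar4 in the frame of carton between 0 and 0.017 m and value of joint each of flap_end_far, flap_end_near, flap_side_left, flap_side_right above 1 rad), for 0.2 s.
4. both short end flaps are folded down, the long side flaps still open (value of joint each of flap_end_far, flap_end_near below 0.15 rad and value of joint each of flap_side_left, flap_side_right above 0.6 rad), for 0.2 s.
At the end, for the whole second after the job is handed in: The plate lies flat on the mat, grips up, its centre within 45 mm of the mat's centre and tilted less than 0.08 rad; every jar stands on the carton's floor, tilted less than 0.15 rad, at rest; all four flaps are within 0.15 rad of flat (all of step 2 and x of jar1 in the frame of carton between -0.085 and 0.085 m and y of jar1 in the frame of carton between -0.05 and 0.05 m and z of jar1 in the frame of carton between 0 and 0.017 m and angle between each of jar1, jar2, jar3, jar4's own z axis and vertical below 0.15 rad and linear speed of each of jar1, jar2, jar3, jar4 below 0.05 m/s and contact force between each of jar1, jar2, jar3, jar4 and the fingers below 0.2 N and x of jar2 in the frame of carton between -0.085 and 0.085 m and y of jar2 in the frame of carton between -0.05 and 0.05 m and z of jar2 in the frame of carton between 0 and 0.017 m and x of jar3 in the frame of carton between -0.085 and 0.085 m and y of jar3 in the frame of carton between -0.05 and 0.05 m and z of jar3 in the frame of carton between 0 and 0.017 m and x of jar4 in the frame of carton between -0.085 and 0.085 m and y of jar4 in the frame of carton between -0.05 and 0.05 m and z of jar4 in the frame of carton between 0 and 0.017 m and value of joint each of flap_end_far, flap_end_near, flap_side_left, flap_side_right below 0.15 rad); the robot touches nothing.
It fails at once if another thing on the bench (tape, cup, flask, jug, brush, wrench, labels) is moved more than 40 mm (distance of any of tape, cup, flask, jug, brush, wrench, labels from where it was at the start of the episode above 0.04 m).
Of jar1, jar2, jar3, jar4 only 2 to 3 are there at a start; the rules pass over those that are not, and their reading is None.
At some moment in a run one of jar1, jar2, jar3, jar4 may be knocked a few centimetres aside while the robot is not near it.
It also fails if it takes over 200 s, if anything falls off the work surface, if the arm or the gripper's body presses on something with over 40 N, if the wrist force passes 120 N, or if a joint passes its speed limit or range.

## Working session

There is one attempt and no reset: what is moved stays moved. The work goes in short steps, Python scripts to look and compute and a tool call to move; the robot and the scene stay as the last step left them, time stands still between calls to the robot, and variables do not carry over. Pictures are saved under pics/ and viewed, at most 14 in all, crops included, and the job is handed in when it is done.

Besides the shell and the picture viewer there is one more tool, called after "Request:" as a command line: name --argument value ..., lists and objects as JSON in quotes. jog_arm: Moves the arm, as the interface text tells. Scaled input: -1 to 1 covers 0.25 m each way for a shift and 2 pi rad each way for a turn. Its arguments: {"type":"object","properties":{"rows":{"type":"array","items":{"type":"array","items":{"type":"array","items":{"type":"number","minimum":-1,"maximum":1}}}},"jaw":{"type":"number"},"grip_force":{"type":"number"}},"required":["rows"]}

```bash
mkdir -p pics; ls; python3 - <<'E'
from workcell import *
import cv2
s=read_state();print({k:s[k] for k in s})
for n in ("top","side"):
    c=get_calibration(n);print(n,c)
    cv2.imwrite(f"pics/{n}0.png",read_camera(n))
E
```

```text
pics
{'time': 0.0, 'joint_pos': array([ 1.07989225e+00,  3.59496168e-01,  1.51144095e+00,  6.32510206e-06,
        1.27248174e+00, -1.15078989e-01]), 'qvel': array([ 0.00028349, -0.0008323 , -0.00108874, -0.00015526, -0.00091594,
       -0.00077501]), 'tau': array([ 5.74763417e-04, -5.15391254e+01, -2.70722651e+01,  6.74937805e-02,
        3.51561152e-02, -1.45507820e-04]), 'tool_pos': array([219.90781411, 557.54639791, 243.81157302]), 'tool_rot': array([-3.13977923e+00, -2.15695818e-04,  2.76576550e+00]), 'ft_force': array([0.34213381, 1.12609314, 0.46738686]), 'ft_torque': array([-0.03624101, -0.00230074, -0.03117275]), 'grip_force': 0.0, 'grip_width': 87.90887175766012}
top {'fx': 493.38318883530167, 'fy': 493.38318883530167, 'cx': 317.2585486265661, 'cy': 240.57131148706563, 'pose': array([[-3.51336711e-02,  9.76473767e-01, -2.12754808e-01,
         3.09764210e+02],
       [-9.99382248e-01, -3.41440846e-02,  8.32490858e-03,
        -5.55710171e+01],
       [ 8.64736670e-04,  2.12915863e-01,  9.77070155e-01,
         1.24746439e+03],
       [ 0.00000000e+00,  0.00000000e+00,  0.00000000e+00,
         1.00000000e+00]])}
side {'fx': 498.62176958572263, 'fy': 498.62176958572263, 'cx': 320.36140319227593, 'cy': 243.25202633671867, 'pose': array([[ 7.98572939e-01,  3.59825057e-01, -4.82500973e-01,
        -3.37163573e+01],
       [-6.01732794e-01,  4.58486158e-01, -6.53993951e-01,
        -7.80540990e+02],
       [-1.41033932e-02,  8.12598530e-01,  5.82653175e-01,
         8.07554833e+02],
       [ 0.00000000e+00,  0.00000000e+00,  0.00000000e+00,
         1.00000000e+00]])}
```

View pics/top0.png

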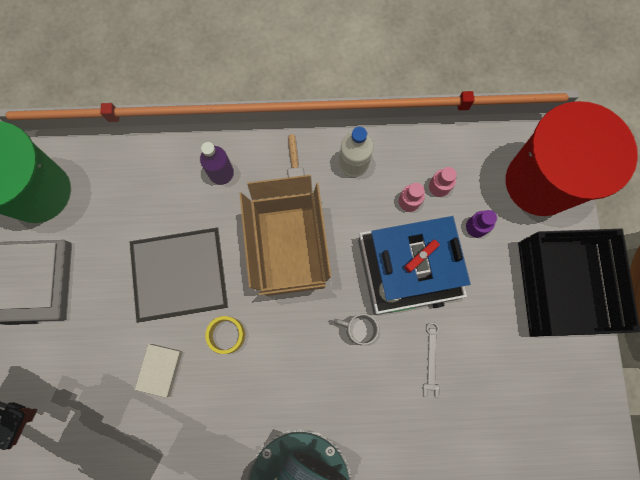

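View pics/side0.png

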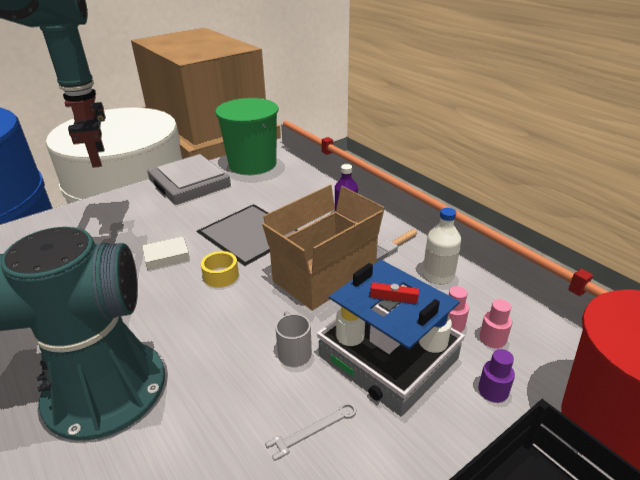

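Top view: the red bar nut is at (423,256) on the blue plate, with grips at (387,262) and (456,250). The carton is at (287,245) with its flaps up, and the mat at (179,275). The white shaker jars are under the plate, one visible at (390,290).

Possible mix-ups:
- **Jars:** pink look-alikes at (412,197) and (444,181), purple at (481,223). None of these are mine.
- **Bar nut:** the red clamps at (107,111) and (467,100), and the red bin. None of these is the nut.

Next is one close crop to check.

```bash
cat > h.py <<'E'
from workcell import *
import numpy as np, cv2
def ray(n,u,v,c=None):
    c=c or get_calibration(n);P=c["pose"]
    d=P[:3,:3]@np.array([(u-c["cx"])/c["fx"],-(v-c["cy"])/c["fy"],-1.]);return P[:3,3],d
def px(n,u,v,z,c=None):
    o,d=ray(n,u,v,c);return np.round((o+d*(z-o[2])/d[2])[:2],1)
def proj(n,p,c=None):
    c=c or get_calibration(n);P=c["pose"];q=P[:3,:3].T@(np.array(p,float)-P[:3,3])
    return np.round([c["cx"]-c["fx"]*q[0]/q[2],c["cy"]+c["fy"]*q[1]/q[2]],1)
def tri(u1,u2,n1="top",n2="side"):
    A=[];b=[]
    for n,u in((n1,u1),(n2,u2)):
        o,d=ray(n,*u);d/=np.linalg.norm(d);M=np.eye(3)-np.outer(d,d);A.append(M);b.append(M@o)
    return np.round(np.linalg.solve(sum(A),sum(b)),1)
E
python3 - <<'E'
from h import *
import workcell;print([x for x in dir(workcell) if x[0]!='_'])
i=cv2.imread("pics/top0.png");a=cv2.resize(i[160:310,225:345],None,fx=4,fy=4,interpolation=2)[:600,:400]
b=cv2.resize(i[200:320,355:475],None,fx=400/120,fy=400/120,interpolation=2)
o=np.zeros((600,800,3),np.uint8);o[:,:a.shape[1]]=a[:,:400];o[:400,400:]=b;cv2.imwrite("pics/c1.png",o)
for n,u,v,z in [("nut",423,256,193),("ga",387,262,195),("gb",456,250,195),("carton floor",289,240,5),("mat",179,275,4),("side",350,325,100)]:print(n,px("top",u,v,z))
E
```

```text
['PlanningError', 'get_calibration', 'read_camera', 'read_state', 'sign_off', 'tip_extent']
nut [ 497.1 -293. ]
ga [ 486.3 -213.6]
gb [ 507.4 -365.3]
carton floor [584.4   6.6]
mat [503.3 288. ]
side [ 358.8 -133.5]
```

View pics/c1.png

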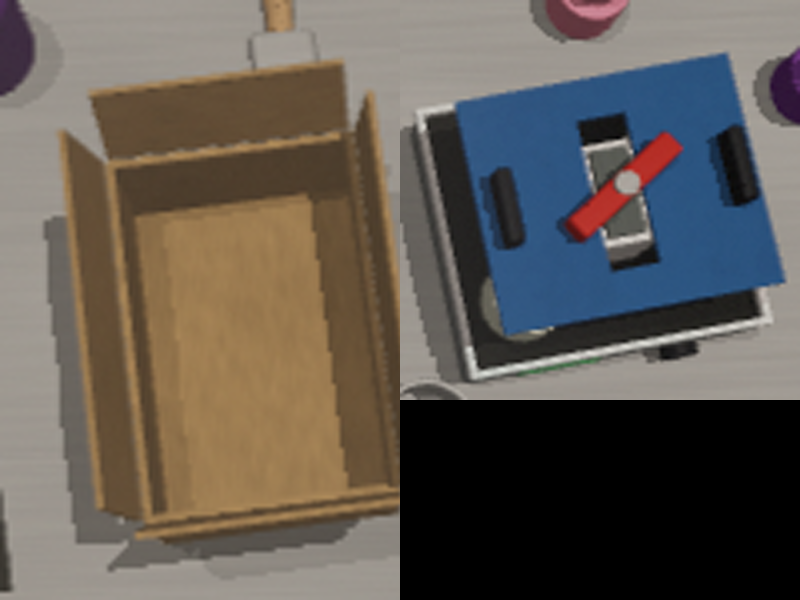

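```bash
cat >> h.py <<'E'
def plan(*wps):
    "wps: (x,y,z,yawdeg) or None to keep; prints tool-frame normalised shifts and turn, shift done before turn"
    s=read_state();p=np.array(s["tool_pos"]);y=s["tool_rot"][2]
    print("at",np.round(p,1),"yaw",round(np.degrees(y),1),"q",np.round(s["joint_pos"],2),"t",round(s["time"],1))
    for w in wps:
        q=np.array([p[k] if w[k] is None else w[k] for k in range(3)],float);d=q-p
        tx=np.array([np.cos(y),np.sin(y),0]);ty=np.array([np.sin(y),-np.cos(y),0])
        yw=y if w[3] is None else np.radians(w[3]);t=-(yw-y)
        sh=np.array([d@tx,d@ty,-d[2]])/250
        print("->",w,"shift",np.round(sh,4),"rows>=",int(np.ceil(np.linalg.norm(sh)/.2)),"turn",round(t/2/np.pi,4),"rows>=",int(np.ceil(abs(t)/2/np.pi/.027)))
        p,y=q,yw
E
python3 - <<'E'
from h import *
print("tip",tip_extent() if callable(tip_extent) else tip_extent)
f=lambda u,v,z:px("top",355+(u-400)/3.3333,200+v/3.3333,z)
g=lambda u,v,z:px("top",225+u/4,160+v/4,z)
an=lambda a,b:round(np.degrees(np.arctan2(*(a-b)[::-1])),1)
a,b=f(673,143,193),f(576,226,193);print("bar",a,b,(a+b)/2,an(b,a), "screw",f(627,182,193))
# plate corners
P=[f(457,104,165.5),f(728,55,165.5),f(784,281,165.5),f(506,334,165.5)];print("plate",P,np.mean(P,0),an(P[0],P[3]),an(P[1],P[2]))
print("gripsTop",f(497,172,195.5),f(735,130,195.5), f(518,245,195.5),f(757,203,195.5))
print("slot",f(604,118,165.5),f(636,264,165.5))
print("carton rim outer far-left",g(108,165,112),"far right",g(352,135,112),"near-left",g(146,520,112), "near-right",g(398,488,112))
m=[px("top",*p,4) for p in [(131,241),(219,229),(227,308),(139,321)]];print("mat",m,np.mean(m,0),an(m[0],m[3]))
r=np.mean([P],1)[0]
plan((450,400,250,None),(496,-293,280,127))
E
```

```text
tip 22.0
bar [ 525.  -325.7] [ 472.3 -258. ] [ 498.65 -291.85] 127.9 screw [ 500.1 -293.5]
plate [array([ 562.6, -189.1]), array([ 590.4, -375.5]), array([ 435.1, -398. ]), array([ 406.7, -212.1])] [ 498.7   -293.675] 8.4 8.2
gripsTop [ 509.3 -208.8] [ 531.8 -366.4] [ 460.9 -219.2] [ 482.9 -376.1]
slot [ 549.5 -287.7] [ 449.8 -301.2]
carton rim outer far-left [658.9  87.7] far right [672.5 -59.1] near-left [445.   67.3] near-right [458.4 -78.5]
mat [array([596.2, 413.8]), array([620.1, 187.3]), array([415.7, 165.8]), array([391.2, 384.7])] [505.8 287.9] 8.1
at [220.  557.6 243.9] yaw 158.5 q [ 1.08  0.36  1.51  0.    1.27 -0.12] t 0.1
-> (450, 400, 250, None) shift [-1.0874 -0.2488 -0.0243] rows>= 6 turn -0.0 rows>= 0
-> (496, -293, 280, 127) shift [-1.1886 -2.511  -0.12  ] rows>= 14 turn 0.0874 rows>= 4
```

Request:
jog_arm --rows '[[[-0.181,-0.0415,-0.02,0],[-0.181,-0.0415,-0.02,0],[-0.181,-0.0415,-0.02,0],[-0.181,-0.0415,-0.02,0],[-0.181,-0.0415,-0.02,0],[-0.181,-0.0415,-0.02,0],[-0.085,-0.179,-0.002,0],[-0.085,-0.179,-0.002,0],[-0.085,-0.179,-0.002,0],[-0.085,-0.179,-0.002,0],[-0.085,-0.179,-0.002,0],[-0.085,-0.179,-0.002,0],[-0.085,-0.179,-0.002,0],[-0.085,-0.179,-0.002,0],[-0.085,-0.179,-0.002,0],[-0.085,-0.179,-0.002,0],[-0.085,-0.179,-0.002,0],[-0.085,-0.179,-0.002,0],[-0.085,-0.179,-0.002,0],[-0.085,-0.179,-0.002,0]]]'

```text
time: 2.6
tool_pos: [496.4, -292.9, 281.3]
tool_rot: [3.141, -0.001, 2.766]
ft_force: [0.3, -0.0, 0.4]
grip_width: 87.7
grip_force: 0.0
```

Request:
jog_arm --rows '[[[0,0,0,0.0212],[0,0,0,0.0212],[0,0,0,0.0212],[0,0,0,0.0212],[0,0,0,0],[0,0,0,0]]]'

```text
time: 3.35
tool_pos: [496.6, -291.3, 281.5]
tool_rot: [-3.141, -0.0, 2.236]
ft_force: [-0.4, 0.4, -0.4]
grip_width: 87.9
grip_force: 0.0
```

```bash
python3 - <<'E'
from h import *
c=get_calibration("wrist");im=read_camera("wrist");cv2.imwrite("pics/w1.png",im)
np.save("w1.npy",c,allow_pickle=True);print(c["pose"].round(2),c["fx"])
plan((499,-293,280,128))
print(proj("wrist",[499,-293,193],c))
h=cv2.cvtColor(im,cv2.COLOR_BGR2HSV);m=((h[...,0]<8)|(h[...,0]>172))&(h[...,1]>150)&(h[...,2]>70)
n,l,st,ce=cv2.connectedComponentsWithStats(m.astype(np.uint8))
for k in range(1,n):
    if st[k,4]>500:
        pts=np.argwhere(l==k)[:,::-1].astype(np.float32);r=cv2.minAreaRect(pts)
        bx=[px("wrist",*p,193,c) for p in cv2.boxPoints(r)];print(ce[k],st[k],bx,np.mean(bx,0))
E
```

```text
[[ 7.9000e-01 -6.0000e-01 -1.6000e-01  4.5332e+02]
 [ 6.2000e-01  7.6000e-01  2.0000e-01 -2.3676e+02]
 [-0.0000e+00 -2.6000e-01  9.7000e-01  4.2136e+02]
 [ 0.0000e+00  0.0000e+00  0.0000e+00  1.0000e+00]] 347.94396530587284
at [ 496.6 -291.3  281.5] yaw 128.1 q [-0.65  0.29  1.51 -0.    1.33 -1.31] t 3.4
-> (499, -293, 280, 128) shift [-0.0111  0.0034  0.0061] rows>= 1 turn 0.0002 rows>= 1
[322.2 259.5]
[324.5790867  218.36730642] [ 311  189   28   64 1511] [array([ 463.3, -259.9]), array([ 476.3, -249. ]), array([ 504.5, -281.8]), array([ 490.8, -293.3])] [ 483.725 -271.   ]
[327.15481548 290.68946895] [ 314  263   26   52 1111] [array([ 496.5, -299. ]), array([ 509.6, -287.8]), array([ 534.8, -316.8]), array([ 521.1, -328.4])] [ 515.5 -308. ]
```

View pics/w1.png

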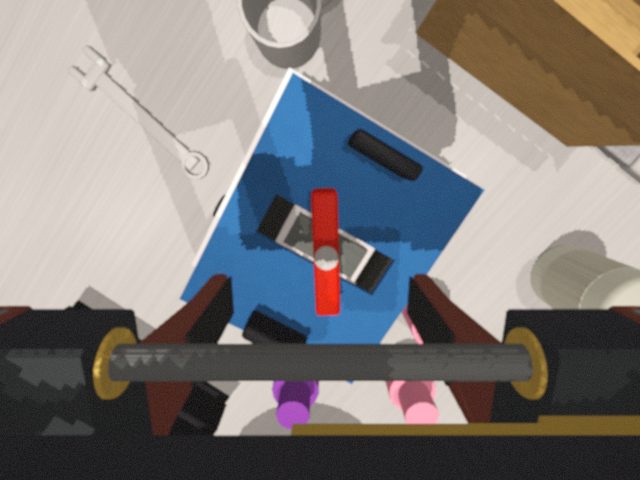

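Wrist view: the bar nut runs from (325,189) to (328,315) with its screw at (327,258). The slot lies diagonally below it. The purple and pink decoys are off the plate at (293,395) and (415,395).

Request:
jog_arm --rows '[[[-0.011,0.011,0.09,-0.005],[0,0,0.09,0],[0,0,0.09,0],[0,0,0.084,0],[0,0,0,0],[0,0,0,0]]]'

```text
time: 4.15
tool_pos: [501.0, -292.2, 193.9]
tool_rot: [3.141, 0.001, 2.265]
ft_force: [0.2, -0.8, 0.6]
grip_width: 87.8
grip_force: 0.0
```

Request:
jog_arm --rows '[[[0,0,0,0],[0,0,0,0],[0,0,0,0],[0,0,0,0],[0,0,0,0],[0,0,0,0],[0,0,0,0],[0,0,0,0]]]' --jaw 255 --grip_force 40

```text
time: 5.15
tool_pos: [501.6, -291.1, 193.2]
tool_rot: [3.139, 0.0, 2.264]
ft_force: [3.7, 3.1, -0.5]
grip_width: 17.4
grip_force: 40.0
```

Request:
jog_arm --rows '[[[0,0,0,0.024],[0,0,0,0.024],[0,0,0,0.024],[0,0,0,0.024],[0,0,0,0.024],[0,0,0,0.024],[0,0,0,0.024],[0,0,0,0.024],[0,0,0,0.024],[0,0,0,0.024],[0,0,0,0.024],[0,0,0,0.024],[0,0,0,0.024],[0,0,0,0.022],[0,0,0,0],[0,0,0,0]]]'

```text
time: 7.15
tool_pos: [498.2, -289.8, 193.1]
tool_rot: [-3.137, 0.004, 0.166]
ft_force: [-7.1, 5.8, 7.7]
grip_width: 17.7
grip_force: 40.0
```

```bash
python3 - <<'E'
from h import *
s=read_state();print(s["ft_torque"],s["ft_force"],s["tool_pos"],s["tool_rot"],s["joint_pos"].round(2))
E
```

```text
[ 0.67168927  0.99346414 -0.09657038] [-7.10172383  5.78996378  7.72133918] [ 498.22294554 -289.84714066  193.10539198] [-3.13729433  0.00393617  0.1657797 ] [-0.65  0.38  1.62  0.    1.15  0.76]
```

Request:
jog_arm --rows '[[[0,0,0,0.008],[0,0,0,0.006],[0,0,0,0],[0,0,0,0],[0,0,0,0]]]'

```text
time: 7.78
tool_pos: [498.4, -289.7, 193.1]
tool_rot: [-3.138, 0.004, 0.08]
ft_force: [-5.6, 5.2, 7.2]
grip_width: 18.1
grip_force: 41.7
```

```bash
python3 - <<'E'
from h import *
s=read_state();print(s["ft_torque"],s["ft_force"],s["tool_pos"],s["tool_rot"],s["joint_pos"].round(2))
E
```

```text
[0.92216464 1.01030765 1.05106199] [-5.57046634  5.23422888  7.15113037] [ 498.44863263 -289.74875576  193.12201434] [-3.13793887  0.00426177  0.08039917] [-0.65  0.38  1.62 -0.    1.15  0.84]
```

Request:
jog_arm --rows '[[[0,0,0,-0.006],[0,0,0,0],[0,0,0,0],[0,0,0,0],[0,0,-0.08,0],[0,0,-0.12,0],[0,-0.15,0,0],[0,-0.153,0,0],[0,0,0,0]]]' --jaw 110

```text
time: 8.9
tool_pos: [491.1, -214.4, 243.2]
tool_rot: [-3.141, 0.001, 0.118]
ft_force: [0.2, -0.6, 0.2]
grip_width: 50.0
grip_force: 0.0
```

```bash
python3 - <<'E'
from h import *
cv2.imwrite("pics/w2.png",read_camera("wrist"));plan((488.5,-214.5,190,7));print(read_state()["grip_width"])
print(proj("wrist",[488.5,-214.5,195]))
E
```

```text
at [ 491.8 -216.   243.3] yaw 6.7 q [-0.54  0.27  1.65 -0.    1.22  0.91] t 8.9
-> (488.5, -214.5, 190, 7) shift [-0.0123 -0.0074  0.2134] rows>= 2 turn -0.0008 rows>= 1
50.05629340340309
[315.8 280.8]
```

View pics/w2.png

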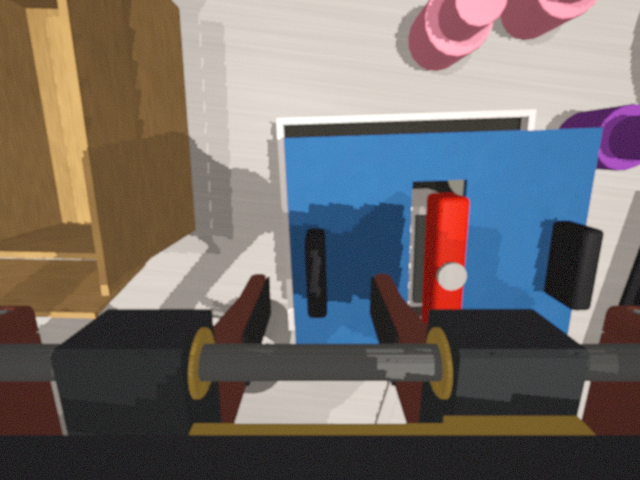

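Wrist view: the bar lies along the slot at (447,255). Grip a is at (316,272), between the fingers.

Request:
jog_arm --rows '[[[0,-0.002,0.08,0],[0,0,0.08,0],[0,0,0.052,0],[0,0,0,0],[0,0,0,0]]]'

```text
time: 9.57
tool_pos: [492.2, -216.7, 190.6]
tool_rot: [3.141, -0.001, 0.115]
ft_force: [0.3, 0.6, 0.3]
grip_width: 50.0
grip_force: 0.0
```

Request:
jog_arm --rows '[[[0,0,0,0],[0,0,0,0],[0,0,0,0],[0,0,0,0],[0,0,0,0],[0,0,0,0]]]' --jaw 255 --grip_force 60

```text
time: 10.32
tool_pos: [492.4, -215.3, 190.4]
tool_rot: [-3.141, -0.001, 0.116]
ft_force: [2.2, 5.0, 1.7]
grip_width: 12.2
grip_force: 59.8
```

Request:
jog_arm --rows '[[[0,0,-0.02,0],[0,0,-0.03,0],[0,0,-0.04,0],[0,0,-0.06,0],[0,0,-0.08,0],[0,0,-0.1,0],[0,0,-0.1,0],[0,0,-0.1,0],[0,0,0,0],[0,0,0,0]]]'

```text
time: 11.58
tool_pos: [491.4, -216.0, 322.3]
tool_rot: [-3.141, 0.001, 0.115]
ft_force: [0.0, 0.4, -2.7]
grip_width: 11.8
grip_force: 59.9
```

```bash
python3 - <<'E'
from h import *
cv2.imwrite("pics/s1.png",read_camera("side"));cv2.imwrite("pics/t1.png",read_camera("top"))
plan((440,-100,330,None),(440,200,330,None),(496.5,365.5,300,None),(None,None,36,None))
print(read_state()["ft_force"],read_state()["ft_torque"])
E
```

```text
at [ 491.1 -215.8  321.5] yaw 6.6 q [-0.54  0.2   1.54 -0.    1.4   0.91] t 11.7
-> (440, -100, 330, None) shift [-0.1496 -0.4836 -0.034 ] rows>= 3 turn -0.0 rows>= 0
-> (440, 200, 330, None) shift [ 0.1383 -1.192  -0.    ] rows>= 6 turn -0.0 rows>= 0
-> (496.5, 365.5, 300, None) shift [ 0.3008 -0.6315  0.12  ] rows>= 4 turn -0.0 rows>= 0
-> (None, None, 36, None) shift [0.    0.    1.056] rows>= 6 turn -0.0 rows>= 0
[-1.04627499  0.15909216 -2.57353416] [0.15971024 0.12267803 0.00510743]
```

View pics/s1.png

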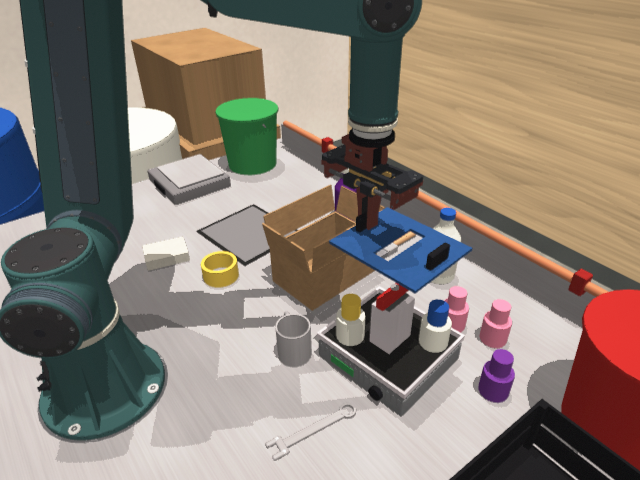

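Side view: the plate is held level and clear of the nut. Jars are visible on the deck, yellow cap at (351,305) and blue cap at (437,312). Taking the plate to the mat.

Request:
jog_arm --rows '[[[0.022,-0.1,0,0],[0.022,-0.178,0,0],[0.022,-0.178,0,0],[0.022,-0.178,0,0],[0.022,-0.178,0,0],[0.022,-0.178,0,0],[0.022,-0.178,0,0],[0.022,-0.178,0,0],[0.022,-0.178,0,0],[0.022,-0.178,0,0],[0.022,-0.178,0,0],[0.022,-0.178,0,0],[0.022,-0.178,0,0],[0.006,-0.07,0,0],[0,0,0.15,0],[0,0,0.2,0],[0,0,0.2,0],[0,0,0.2,0],[0,0,0.15,0],[0,0,0.08,0]]]'

```text
time: 14.18
tool_pos: [496.3, 363.0, 74.6]
tool_rot: [3.139, 0.004, 0.115]
ft_force: [0.5, -1.2, -1.1]
grip_width: 11.8
grip_force: 59.9
```

```bash
python3 - <<'E'
from h import *
t=read_camera("top");cv2.imwrite("pics/t2.png",t)
plan((496.5,365.5,37,None))
# jars on the deck: crop from t2 shaker, and mat crop
a=cv2.resize(t[190:340,100:260],None,fx=2.5,fy=2.5,interpolation=2);b=cv2.resize(t[200:320,355:475],None,fx=400/120,fy=400/120,interpolation=2)
o=np.zeros((400,800,3),np.uint8);o[:375,:400]=a;o[:,400:]=b;cv2.imwrite("pics/c2.png",o)
E
```

```text
at [495.5 362.6  72.9] yaw 6.6 q [ 0.52  0.57  1.64 -0.    0.94  1.98] t 14.2
-> (496.5, 365.5, 37, None) shift [ 0.0055 -0.0112  0.1436] rows>= 1 turn -0.0 rows>= 0
```

View pics/c2.png

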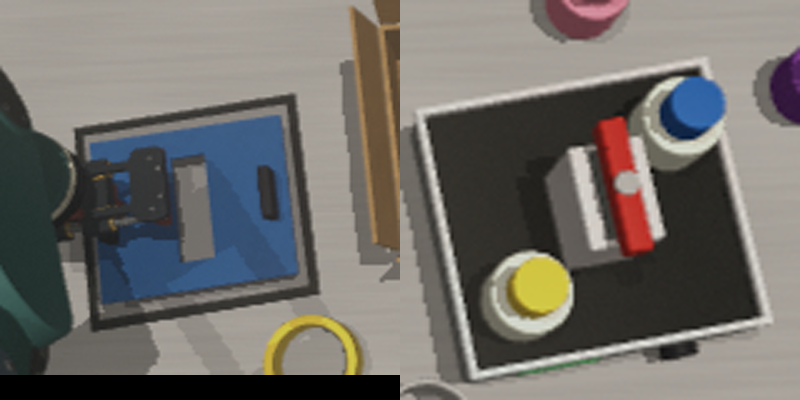

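Crop: the plate hovers centred over the mat. Exactly two jars stand on the deck, yellow cap at (540,287) and blue cap at (693,105).

Request:
jog_arm --rows '[[[0,0,0.06,0],[0,0,0.05,0],[0,0,0.02,0],[0,0,0.01,0],[0,0,0.008,0],[0,0,0,0],[0,0,0,0]]]'

```text
time: 15.1
tool_pos: [498.0, 365.1, 40.9]
tool_rot: [-3.141, -0.0, 0.116]
ft_force: [-0.4, 0.6, -2.8]
grip_width: 11.7
grip_force: 59.9
```

Request:
jog_arm --rows '[[[0,0,0,0],[0,0,0,0],[0,0,0,0],[0,0,0,0],[0,0,-0.04,0],[0,0,-0.1,0],[0,0,-0.15,0],[0,0,-0.2,0],[0,0,-0.2,0],[0,0,-0.2,0],[0,0,0,0]]]' --jaw 110

```text
time: 16.48
tool_pos: [500.3, 366.4, 268.8]
tool_rot: [-3.138, -0.009, 0.116]
ft_force: [0.3, -0.4, -1.0]
grip_width: 49.9
grip_force: 0.0
```

```bash
python3 - <<'E'
from h import *
f=lambda u,v,z:px("top",355+(u-400)/3.3333,200+v/3.3333,z)
print("yellow",f(540,287,158),"blue",f(693,105,158), "yellow body base",f(528,296,100),f(678,122,100))
c=np.array([499,-292]);
for sx,sy in((-1,1),(1,-1)):
    a=np.radians(8);print("nominal",c+np.array([sx*52*np.cos(a)-sy*66*np.sin(a),sx*52*np.sin(a)+sy*66*np.cos(a)]))
t=read_camera("top");s=read_camera("side");a=cv2.resize(s[170:320,240:400],(800,750))[:600]
b=cv2.resize(s[160:310,250:400],None,fx=4,fy=4,interpolation=2);o=np.zeros((600,800,3),np.uint8);o[:,:600]=b
m=cv2.resize(t[200:330,120:240],(200,216));o[:216,600:]=m;cv2.imwrite("pics/c3.png",o);cv2.imwrite("pics/t3.png",t)
plan()
E
```

```text
yellow [ 437.6 -237.8] blue [ 558.1 -350.6] yellow body base [ 438.4 -238.7] [ 559.2 -354.4]
nominal [ 438.32063576 -233.87930871]
nominal [ 559.67936424 -350.12069129]
at [497.8 364.9 263.9] yaw 6.6 q [ 0.52  0.37  1.45 -0.    1.33  1.98] t 16.6
```

View pics/c3.png

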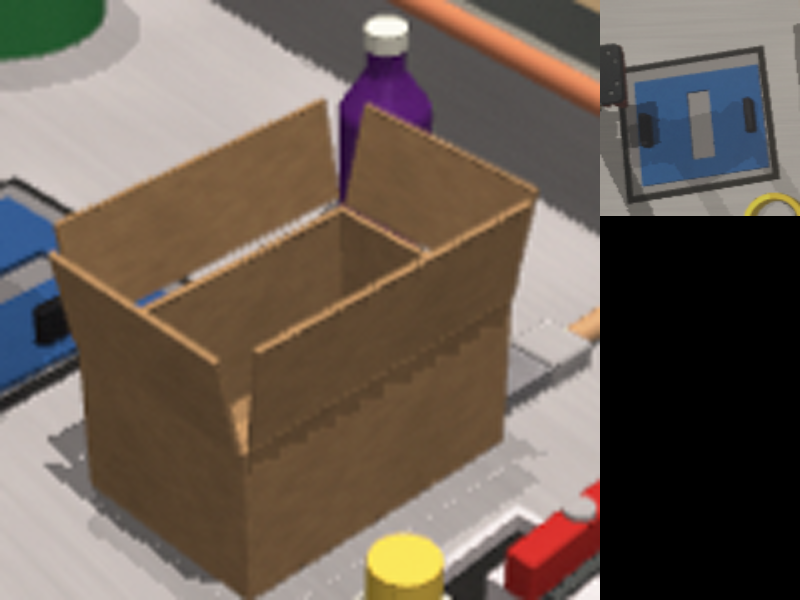

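Crop: the plate lies flat on the mat, and all four carton flaps lean slightly outward. Far flap top corners are at (365,105) and (537,190). Next I triangulate the flap edges.

```bash
python3 - <<'E'
from h import *
T=lambda x,y:(225+x/4,160+y/4)
S=lambda x,y:(250+x/4,160+y/4)
for n,t,s in [("far L",(90,92),(365,105)),("far R",(345,62),(537,190)),("left far",(62,132),(325,100)),("left near",(98,508),(58,225)),("near L",(137,537),(53,255)),("right far",(372,95),(537,198))]:
    p=tri(T(*t),S(*s));d=p[:2]-[558.7,4.4];a=np.radians(5.3)
    print(n,p,"carton",np.round([d[0]*np.cos(a)+d[1]*np.sin(a),-d[0]*np.sin(a)+d[1]*np.cos(a)],1))
g=lambda u,v,z:px("top",*T(u,v),z)
f=[g(137,213,5),g(308,195,5),g(162,512,5)];print("floor",f)
plan((438,-237,260,98),(438,-237,146,98))
E
```

```text
far L [679.8  89.6 180.9] carton [128.5  73.6]
far R [693.  -55.9 182.1] carton [128.2 -72.4]
left far [656.5 104.  185.9] carton [106.6  90.1]
left near [444.2  85.  184.8] carton [-106.6   90.8]
near L [428.   64.6 181.1] carton [-124.6   72. ]
right far [672.6 -72.2 191.2] carton [106.3 -86.8]
floor [array([658.5,  82.5]), array([666.8, -29.3]), array([462.4,  68.7])]
at [497.8 364.9 263.9] yaw 6.6 q [ 0.52  0.37  1.45 -0.    1.33  1.98] t 16.6
-> (438, -237, 260, 98) shift [-0.515   2.3638  0.0155] rows>= 13 turn -0.2538 rows>= 10
-> (438, -237, 146, 98) shift [0.    0.    0.456] rows>= 3 turn -0.0 rows>= 0
```

Request:
jog_arm --rows '[[[-0.04,0.182,0,0],[-0.04,0.182,0,0],[-0.04,0.182,0,0],[-0.04,0.182,0,0],[-0.04,0.182,0,0],[-0.04,0.182,0,0],[-0.04,0.182,0,0],[-0.04,0.182,0,0],[-0.04,0.182,0,0],[-0.04,0.182,0,0],[-0.04,0.182,0,0],[-0.04,0.182,0,0],[-0.04,0.182,0,0]]]' --jaw 80

```text
time: 18.2
tool_pos: [435.4, -238.3, 261.4]
tool_rot: [-3.139, 0.003, 0.115]
ft_force: [0.5, -0.3, 0.2]
grip_width: 60.0
grip_force: 0.0
```

Request:
jog_arm --rows '[[[0,0,0,-0.0246],[0,0,0,-0.0246],[0,0,0,-0.0246],[0,0,0,-0.0246],[0,0,0,-0.0246],[0,0,0,-0.0246],[0,0,0,-0.0246],[0,0,0,-0.0246],[0,0,0,-0.0246],[0,0,0,-0.0246],[0,0,0,0],[0,0,0,0]]]'

```text
time: 19.7
tool_pos: [436.4, -237.2, 262.3]
tool_rot: [-3.14, -0.001, 1.658]
ft_force: [-0.2, 0.2, -0.4]
grip_width: 60.0
grip_force: 0.0
```

```bash
cat >> h.py <<'E'
def cap(lo,hi,z,n="wrist",near=None):
    c=get_calibration(n);im=read_camera(n);h=cv2.cvtColor(im,cv2.COLOR_BGR2HSV)
    m=cv2.inRange(h,lo,hi);k,l,st,ce=cv2.connectedComponentsWithStats(m)
    for j in range(1,k):
        if st[j,4]>(400 if n=="wrist" else 60):print(n,"cap",ce[j].round(1),st[j].tolist(),px(n,*ce[j],z,c))
    return im
E
python3 - <<'E'
from h import *
im=cap((22,120,90),(34,255,255),158);cv2.imwrite("pics/w3.png",im)
cap((22,120,90),(34,255,255),158,"top")
plan((438,-237,148,95.3))
print(proj("wrist",[438,-237,158]))
E
```

```text
wrist cap [325.4 243.5] [301, 214, 50, 59, 2287] [ 439.4 -232.8]
top cap [395.5 287.6] [389, 277, 13, 19, 140] [ 434.5 -234.4]
top cap [223.9 334.6] [205, 316, 40, 38, 564] [345.3 144.8]
at [ 436.6 -237.4  262.7] yaw 95.1 q [-0.64  0.19  1.7  -0.    1.25 -0.73] t 19.8
-> (438, -237, 148, 95.3) shift [0.0012 0.0056 0.4588] rows>= 3 turn -0.0006 rows>= 1
[322.5 248.3]
```

View pics/w3.png

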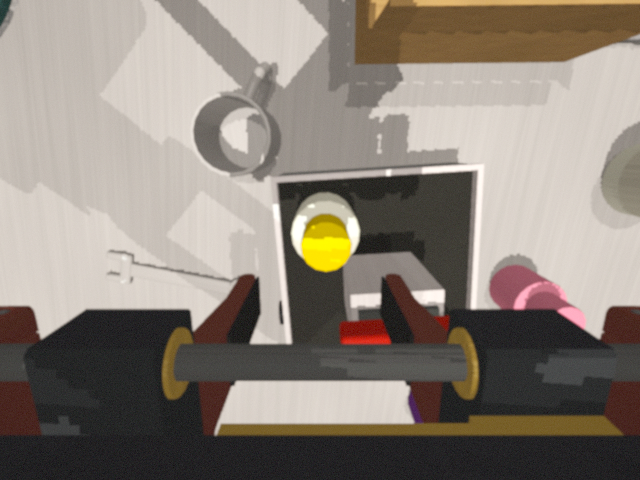

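Wrist view: the yellow cap is centred at about (326,248), close to where I expected it. Lowering and gripping.

Request:
jog_arm --rows '[[[0.004,0.011,0.1,0],[0,0,0.15,0],[0,0,0.12,0],[0,0,0.086,0],[0,0,0,0],[0,0,0,0]]]'

```text
time: 20.55
tool_pos: [440.0, -236.7, 149.9]
tool_rot: [3.141, 0.001, 1.661]
ft_force: [0.9, -0.1, 0.1]
grip_width: 59.8
grip_force: 0.0
```

Request:
jog_arm --rows '[[[0,0,0,0],[0,0,0,0],[0,0,0,0],[0,0,0,0],[0,0,-0.04,0],[0,0,-0.08,0],[0,0,-0.15,0],[0,0,-0.18,0],[0,0,-0.18,0],[0,0,0,0]]]' --jaw 255 --grip_force 25

```text
time: 21.8
tool_pos: [441.2, -237.6, 310.5]
tool_rot: [3.136, 0.005, 1.661]
ft_force: [0.6, 0.0, -2.1]
grip_width: 37.6
grip_force: 25.0
```

```bash
python3 - <<'E'
from h import *
a=np.radians(5.3);X=np.array([np.cos(a),np.sin(a)]);C=np.array([560,5.])
n=C-32*X;f=C+32*X;print(n,f)
plan((n[0],n[1],310,None),(n[0],n[1],100,None))
E
```

```text
[528.13680966   2.0441412 ] [591.86319034   7.9558588 ]
at [ 441.2 -237.6  310.5] yaw 95.2 q [-0.63  0.15  1.63 -0.    1.35 -0.72] t 21.8
-> (np.float64(528.1368096580934), np.float64(2.0441412017100293), 310, None) shift [0.9231 0.4329 0.0018] rows>= 6 turn -0.0 rows>= 0
-> (np.float64(528.1368096580934), np.float64(2.0441412017100293), 100, None) shift [0.   0.   0.84] rows>= 5 turn -0.0 rows>= 0
```

Request:
jog_arm --rows '[[[0.154,0.072,0,0],[0.154,0.072,0,0],[0.154,0.072,0,0],[0.154,0.072,0,0],[0.154,0.072,0,0],[0.153,0.073,0,0],[0,0,0,0],[0,0,0.12,0],[0,0,0.15,0],[0,0,0.15,0],[0,0,0.15,0],[0,0,0.12,0],[0,0,0.08,0],[0,0,0.04,0],[0,0,0.024,0],[0,0,0,0],[0,0,0,0]]]'

```text
time: 23.92
tool_pos: [527.0, 3.1, 98.8]
tool_rot: [3.14, 0.0, 1.661]
ft_force: [0.2, -0.8, -1.9]
grip_width: 37.3
grip_force: 25.0
```

Request:
jog_arm --rows '[[[0,0,0.006,0],[0,0,0,0]]]'

```text
time: 24.18
tool_pos: [526.6, 3.2, 96.9]
tool_rot: [3.141, 0.0, 1.661]
ft_force: [1.0, 0.4, -1.5]
grip_width: 37.9
grip_force: 25.0
```

Request:
jog_arm --rows '[[[0,0,0,0],[0,0,0,0],[0,0,0,0],[0,0,-0.04,0],[0,0,-0.1,0],[0,0,-0.15,0],[0,0,-0.18,0],[0,0,-0.18,0],[0,0,-0.12,0],[0,0,0,0]]]' --jaw 116

```text
time: 25.42
tool_pos: [528.1, 3.0, 292.3]
tool_rot: [3.136, 0.001, 1.661]
ft_force: [0.1, 0.1, -0.2]
grip_width: 47.8
grip_force: 0.0
```

```bash
python3 - <<'E'
from h import *
cap((100,150,60),(125,255,255),158,"top")
plan((559,-351,None,None))
E
```

```text
top cap [358.8 133.7] [352, 127, 14, 14, 161] [ 802.9 -172.5]
top cap [442.  232.1] [433, 223, 19, 19, 253] [ 556.8 -348.4]
at [527.    3.2 290.3] yaw 95.2 q [-0.13  0.21  1.61 -0.    1.32 -0.22] t 25.5
-> (559, -351, None, None) shift [-1.4225e+00 -4.0000e-04 -0.0000e+00] rows>= 8 turn -0.0 rows>= 0
```

Request:
jog_arm --rows '[[[-0.178,0,0.012,0],[-0.178,0,0.012,0],[-0.178,0,0.012,0],[-0.178,0,0.012,0],[-0.178,0,0.012,0],[-0.178,0,0.012,0],[-0.178,0,0.012,0],[-0.176,0,0.012,0],[0,0,0,0],[0,0,0,0]]]' --jaw 80

```text
time: 26.72
tool_pos: [557.7, -349.9, 263.5]
tool_rot: [-3.139, -0.003, 1.661]
ft_force: [0.9, 0.5, 0.1]
grip_width: 60.3
grip_force: 0.0
```

```bash
python3 - <<'E'
from h import *
im=cap((100,150,60),(125,255,255),158);cv2.imwrite("pics/w4.png",im)
t=read_camera("top");cv2.imwrite("pics/c4.png",np.hstack([im[100:480,200:460],cv2.resize(t[160:310,225:345],(304,380))]))
plan((558,-350,148,95.3))
print(proj("wrist",[558,-350,158]))
E
```

```text
wrist cap [324.4 245.9] [301, 219, 48, 54, 2005] [ 560.1 -347.5]
at [ 558.2 -349.3  264.4] yaw 95.2 q [-0.66  0.43  1.35  0.    1.37 -0.76] t 26.8
-> (558, -350, 148, 95.3) shift [-0.0027 -0.0011  0.4658] rows>= 3 turn -0.0002 rows>= 1
[320.3 249.1]
```

View pics/c4.png

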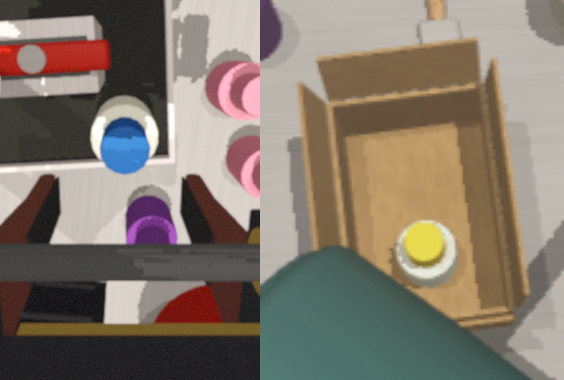

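Crop: the blue cap on the shaker is at (125,147), and the purple decoy is separate below it. The yellow jar stands upright in the carton.

Request:
jog_arm --rows '[[[0,0.01,0.1,0],[0,0,0.15,0],[0,0,0.12,0],[0,0,0.092,0],[0,0,0,0],[0,0,0,0]]]'

```text
time: 27.58
tool_pos: [561.7, -350.3, 150.8]
tool_rot: [3.141, 0.001, 1.662]
ft_force: [-0.4, 0.1, 0.3]
grip_width: 59.9
grip_force: 0.0
```

Request:
jog_arm --rows '[[[0,0,0,0],[0,0,0,0],[0,0,0,0],[0,0,0,0],[0,0,-0.04,0],[0,0,-0.08,0],[0,0,-0.15,0],[0,0,-0.18,0],[0,0,-0.18,0],[0,0,0,0]]]' --jaw 255 --grip_force 25

```text
time: 28.82
tool_pos: [562.8, -351.9, 311.6]
tool_rot: [3.136, 0.005, 1.661]
ft_force: [-0.1, -0.2, -3.4]
grip_width: 37.3
grip_force: 25.0
```

```bash
python3 - <<'E'
from h import *
cap((22,120,90),(34,255,255),105,"top")
plan((592,8,310,None),(592,8,97,None))
E
```

```text
top cap [289.5 256.1] [282, 248, 16, 17, 217] [523.4   1.4]
at [ 561.6 -351.   308.7] yaw 95.2 q [-0.66  0.4   1.28 -0.    1.45 -0.75] t 28.9
-> (592, 8, 310, None) shift [ 1.4193  0.2505 -0.0051] rows>= 8 turn -0.0 rows>= 0
-> (592, 8, 97, None) shift [0.    0.    0.852] rows>= 5 turn -0.0 rows>= 0
```

Request:
jog_arm --rows '[[[0.178,0.031,0,0],[0.178,0.031,0,0],[0.178,0.031,0,0],[0.178,0.031,0,0],[0.178,0.031,0,0],[0.178,0.031,0,0],[0.178,0.031,0,0],[0.175,0.031,0,0],[0,0,0,0],[0,0,0.12,0],[0,0,0.15,0],[0,0,0.15,0],[0,0,0.15,0],[0,0,0.12,0],[0,0,0.08,0],[0,0,0.04,0],[0,0,0.03,0],[0,0,0,0],[0,0,0,0]]]'

```text
time: 31.25
tool_pos: [591.2, 8.6, 97.5]
tool_rot: [3.141, 0.0, 1.661]
ft_force: [-1.3, 0.0, -2.0]
grip_width: 37.7
grip_force: 25.0
```

Request:
jog_arm --rows '[[[0,0,0,0],[0,0,0,0],[0,0,0,0],[0,0,-0.04,0],[0,0,-0.1,0],[0,0,-0.15,0],[0,0,-0.18,0],[0,0,-0.15,0],[0,0,0,0]]]' --jaw 116

```text
time: 32.38
tool_pos: [593.1, 8.6, 256.4]
tool_rot: [3.134, 0.002, 1.661]
ft_force: [0.1, -0.0, -0.0]
grip_width: 48.2
grip_force: 0.0
```

Request:
jog_arm --rows '[[[0,0.15,0,0],[0,0.15,0,0],[0,0.172,0,0],[0,0,0,0],[0,0,0,0]]]' --jaw 255

```text
time: 33.0
tool_pos: [706.9, 19.5, 250.8]
tool_rot: [-3.139, -0.0, 1.661]
ft_force: [-0.2, 0.6, -0.0]
grip_width: 2.0
grip_force: 0.0
```

```bash
cat >> h.py <<'E'
def cart():
    p=read_state()["tool_pos"];a=np.radians(5.3);d=p[:2]-[560,5]
    print("carton TCP",np.round([d[0]*np.cos(a)+d[1]*np.sin(a),-d[0]*np.sin(a)+d[1]*np.cos(a)],1),"tip z",round(p[2]-22,1))
E
python3 - <<'E'
from h import *
cart();plan()
a=read_camera("top");b=read_camera("side")
cv2.imwrite("pics/c5.png",np.hstack([cv2.resize(a[150:310,225:345],(360,480)),cv2.resize(b[150:310,240:380],(420,480))]))
for h,w in((13.5,110),(10,75)):
    for t in [1.7,1.6,1.4,1.2,1.0,.8,.6,.4,.2,.05]:
        print(h,t,round(w-58*np.cos(t)+2*np.sin(t)+h,1),round((112.5 if w==110 else 117)+58*np.sin(t)+2*np.cos(t),1))
E
```

```text
carton TCP [147.6   0.8] tip z 228.8
at [706.9  19.5 250.8] yaw 95.2 q [-0.07  0.51  1.24 -0.    1.39 -0.16] t 33.0
13.5 1.7 133.0 169.8
13.5 1.6 127.2 170.4
13.5 1.4 115.6 170.0
13.5 1.2 104.3 167.3
13.5 1.0 93.8 162.4
13.5 0.8 84.5 155.5
13.5 0.6 76.8 146.9
13.5 0.4 70.9 136.9
13.5 0.2 67.1 126.0
13.5 0.05 65.7 117.4
10 1.7 94.5 174.3
10 1.6 88.7 174.9
10 1.4 77.1 174.5
10 1.2 65.8 171.8
10 1.0 55.3 166.9
10 0.8 46.0 160.0
10 0.6 38.3 151.4
10 0.4 32.4 141.4
10 0.2 28.6 130.5
10 0.05 27.2 121.9
```

View pics/c5.png

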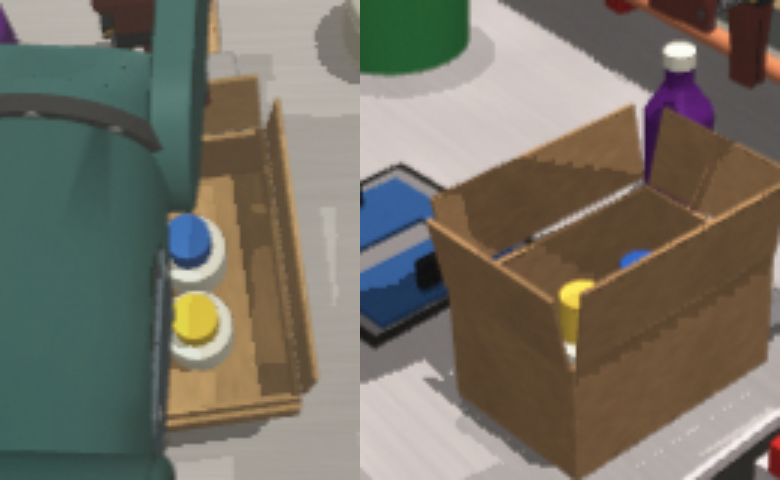

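Crop: both jars stand upright in the carton and all flaps are still open. Folding the far end flap first.

Request:
jog_arm --rows '[[[0,0.012,0.08,0],[0,0,0.08,0],[0,0,0.08,0],[0,0,0,0],[0,-0.04,0,0],[0,-0.03,-0.004,0],[0,-0.07,0,0],[0,-0.045,0.011,0],[0,-0.042,0.02,0],[0,-0.037,0.028,0],[0,-0.031,0.034,0],[0,-0.024,0.04,0],[0,-0.015,0.044,0],[0,-0.006,0.03,0],[0,0,0,0],[0,0,0,0]]]'

```text
time: 35.1
tool_pos: [627.0, 12.0, 141.5]
tool_rot: [3.141, 0.0, 1.661]
ft_force: [0.6, -0.2, -0.5]
grip_width: 0.6
grip_force: 0.0
```

```bash
python3 - <<'E'
from h import *
cart();print(read_state()["ft_force"])
E
```

```text
carton TCP [67.4  0.8] tip z 119.5
[ 0.64430755 -0.24738277 -0.4848028 ]
```

Request:
jog_arm --rows '[[[0,0,0.012,0],[0,0,0,0],[0,0,-0.1,0],[0,0,-0.15,0],[0,0,-0.15,0],[0,-0.17,0,0],[0,-0.174,0,0],[0,-0.174,0,0],[0,-0.174,0,0],[0,-0.176,0,0],[0,0,0,0],[0,0,0,0],[0,0,0,0]]]'

```text
time: 36.72
tool_pos: [412.1, -7.7, 238.7]
tool_rot: [3.14, 0.0, 1.661]
ft_force: [-0.1, -0.2, -0.1]
grip_width: 0.6
grip_force: 0.0
```

```bash
python3 - <<'E'
from h import *
cart();plan();print(read_state()["ft_force"])
a=read_camera("top");b=read_camera("side");cv2.imwrite("pics/c6.png",np.hstack([cv2.resize(a[150:310,225:345],(360,480)),cv2.resize(b[150:310,240:380],(420,480))]))
E
```

```text
carton TCP [-148.5    1. ] tip z 216.7
at [412.1  -7.7 238.7] yaw 95.2 q [-0.19  0.09  1.9  -0.    1.16 -0.28] t 36.7
[-0.09191767 -0.16712633 -0.06252077]
```

View pics/c6.png

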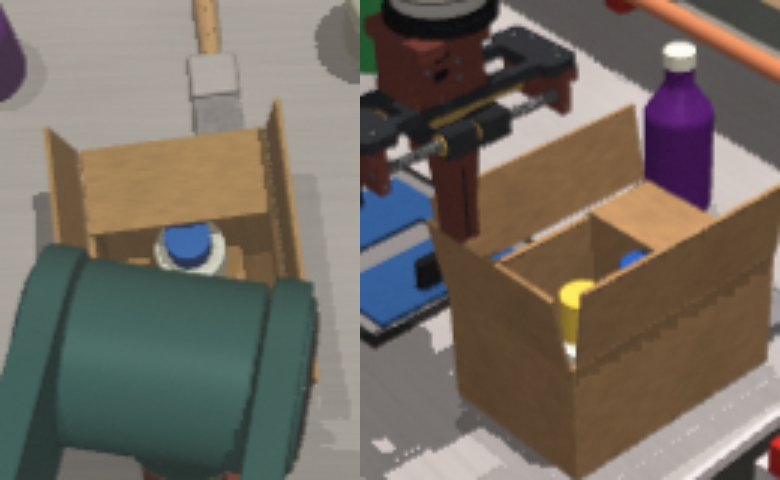

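The far flap is flat, the jars are upright and the side flaps are open. Folding the near flap with the mirrored motion.

Request:
jog_arm --rows '[[[0,-0.008,0.08,0],[0,0,0.08,0],[0,0,0.033,0],[0,0,0,0],[0,0.04,0,0],[0,0.03,-0.004,0],[0,0.07,0,0],[0,0.045,0.011,0],[0,0.042,0.02,0],[0,0.037,0.028,0],[0,0.031,0.034,0],[0,0.024,0.04,0],[0,0.015,0.044,0],[0,0.006,0.034,0],[0,0,0.004,0],[0,0,0,0]]]'

```text
time: 38.83
tool_pos: [493.0, -0.1, 138.6]
tool_rot: [3.141, 0.0, 1.661]
ft_force: [-4.2, 0.5, 17.4]
grip_width: 0.2
grip_force: 8.6
```

```bash
python3 - <<'E'
from h import *
cart();print(read_state()["ft_force"])
E
```

```text
carton TCP [-67.2   1.1] tip z 116.6
[-4.1637473   0.51881073 17.44348015]
```

Request:
jog_arm --rows '[[[0,0,-0.08,0],[0,0,-0.16,0],[0,0,-0.16,0],[0,0,0,0],[0.148,0.09,0,0],[0.148,0.09,0,0],[0.152,0.09,0,0],[0,0,0,0],[0,0,0,0]]]'

```text
time: 39.95
tool_pos: [549.0, 117.1, 235.9]
tool_rot: [-3.139, 0.001, 1.662]
ft_force: [0.1, 0.2, 0.1]
grip_width: 0.4
grip_force: 0.0
```

```bash
python3 - <<'E'
from h import *
cart();plan();print(read_state()["ft_force"])
a=read_camera("top");b=read_camera("side");cv2.imwrite("pics/c7.png",np.hstack([cv2.resize(a[150:310,225:345],(360,480)),cv2.resize(b[150:310,240:380],(420,480))]))
E
```

```text
carton TCP [ -0.6 112.6] tip z 213.9
at [549.  117.1 235.9] yaw 95.2 q [ 0.09  0.31  1.6  -0.    1.23 -0.  ] t 40.0
[0.10427684 0.2033016  0.13788536]
```

View pics/c7.png

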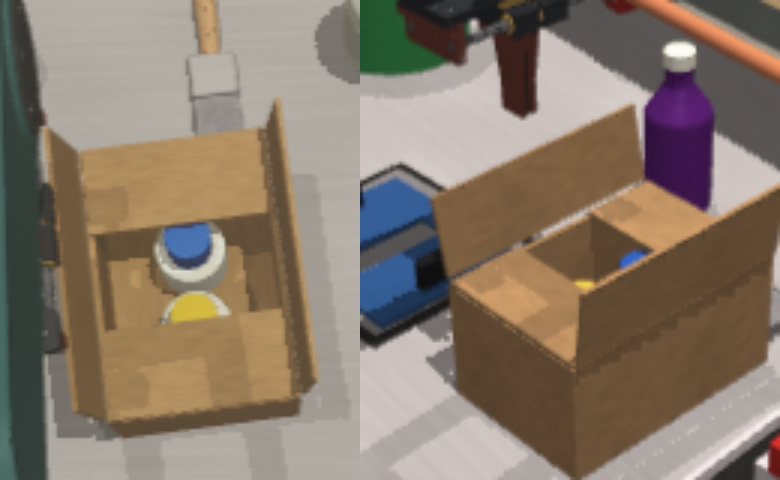

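Both end flaps are flat. Now the left side flap.

Request:
jog_arm --rows '[[[0,0,0.08,0],[0,0,0.08,0],[0,0,0,0],[-0.04,0,0,0],[-0.032,0,0,0],[-0.07,0,0,0],[-0.045,0,0.011,0],[-0.042,0,0.02,0],[-0.037,0,0.028,0],[-0.031,0,0.034,0],[-0.024,0,0.04,0],[-0.015,0,0.044,0],[-0.006,0,0.032,0],[0,0,0,0],[0,0,0,0]]]'

```text
time: 41.92
tool_pos: [558.0, 32.6, 145.2]
tool_rot: [-3.141, 0.0, 1.661]
ft_force: [-0.4, -0.4, 0.5]
grip_width: 0.2
grip_force: 0.0
```

```bash
python3 - <<'E'
from h import *
cart();print(read_state()["ft_force"])
E
```

```text
carton TCP [ 0.6 27.7] tip z 123.2
[-0.37223679 -0.38633115  0.46302935]
```

Request:
jog_arm --rows '[[[0,0,0.01,0],[0,0,0,0],[0,0,-0.1,0],[0,0,-0.15,0],[0,0,-0.13,0],[-0.14,0,0,0],[-0.14,0,0,0],[-0.14,0,0,0],[-0.14,0,0,0],[0,0,0,0],[0,0,0,0]]]'

```text
time: 43.3
tool_pos: [570.3, -106.4, 237.5]
tool_rot: [-3.141, -0.001, 1.661]
ft_force: [0.7, 0.6, -0.8]
grip_width: 0.2
grip_force: 0.0
```

```bash
python3 - <<'E'
from h import *
cart();print(read_state()["ft_force"])
E
```

```text
carton TCP [   0.  -111.9] tip z 215.5
[ 0.68165702  0.6121889  -0.79085496]
```

Request:
jog_arm --rows '[[[0,0,0.08,0],[0,0,0.086,0],[0,0,0,0],[0.04,0,0,0],[0.032,0,0,0],[0.07,0,0,0],[0.045,0,0.011,0],[0.042,0,0.02,0],[0.037,0,0.028,0],[0.031,0,0.034,0],[0.024,0,0.04,0],[0.015,0,0.044,0],[0.006,0,0.036,0],[0,0,0,0],[0,0,0,0],[0,0,-0.1,0],[0,0,-0.15,0],[0,0,-0.15,0],[-0.15,-0.1,0,0],[-0.15,-0.1,0,0]]]'

```text
time: 45.8
tool_pos: [519.8, -102.0, 243.1]
tool_rot: [3.141, 0.001, 1.662]
ft_force: [0.7, 0.4, 0.3]
grip_width: 0.9
grip_force: 0.0
```

Request:
jog_arm --rows '[[[-0.15,-0.1,0,0],[-0.15,-0.1,0,0],[0,0,0,0],[0,0,0,0],[0,0,0,0]]]'

```text
time: 46.42
tool_pos: [477.3, -179.4, 242.8]
tool_rot: [-3.142, -0.0, 1.662]
ft_force: [-0.2, -0.2, 0.3]
grip_width: 0.3
grip_force: 0.0
```

```bash
python3 - <<'E'
from h import *
plan();a=read_camera("top");b=read_camera("side");cv2.imwrite("pics/c8.png",np.hstack([cv2.resize(a[130:330,100:345],(490,400)),cv2.resize(b[190:310,240:380],(300,257)).repeat(1,0) if 0 else cv2.resize(b[150:310,250:370],(300,400))]))
E
```

```text
at [ 477.3 -179.4  242.8] yaw 95.2 q [-0.5   0.23  1.7   0.    1.21 -0.59] t 46.4
```

View pics/c8.png

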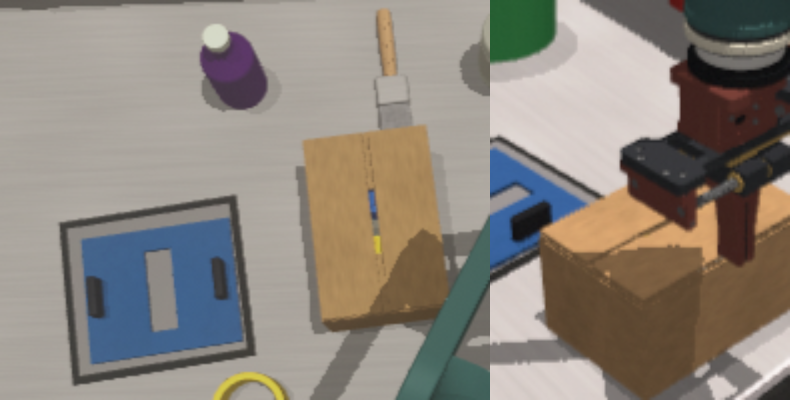

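The carton is closed and all its flaps look flat. Both caps show through the middle gap at (373,203) and (377,243), and the plate is centred on the mat. Handing in.

```bash
python3 -c "
from workcell import *
print(sign_off())"
```

```text
the job is handed in; nothing more can be done
None
```

I finished the job and handed it in at about 46 s on the robot clock; `sign_off` gave no verdict. The nut is fully loose, the plate lies on the mat, both jars present (yellow and blue caps) stand in the carton, and it is closed with the end flaps first and then the side flaps.

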